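# Ease the lid of a disinfection box shut

## Task

The disinfection box for the shared watches stands open with its lid leaning back. With the fingertips, tip the lid forward from behind until it starts to fall, catch it under its front lip on the back of a finger while it is still clearly open, and lower it slowly until it is fully shut, without a knock, because there are glass lamps in it. Do not grip or squeeze the lid, leave everything in the box and on the desk where it is, and finish with the hand clear.

Things in the scene. Friction and masses are not known exactly. Their poses are not given: they have to be found in the camera images.
- uv_box: White plastic box fixed to the desk, 140 deep (its x), 220 wide (its y), 85 high, walls 8 mm, open at the top with a bright steel lining; it carries the lid. Origin: centre of its underside, on the desk; its -x side, with a display window and a round button, is the front; the box stands sideways, its front to the robot's right; z up.
- uv_lid (a joint): Angle of the lid about the hinge, rad: 0 = shut, lying on the rim; grows as it opens; back stop at 1.68, where it leans at the start. Balance is at about 1.43: above it the lid leans back, below it falls shut, slowed by an oil damper: left alone from 1.3 it takes 3 to 5 s to shut, slowly at first, and lands at 0.55 to 0.8 rad/s, a knock.
- hinge (a point): Middle of the hinge line, which runs along the box's y, 73 mm behind the box's centre, 85 mm above the desk, on the rear rim; axes as the box's. The damper lets any free drop, even of 2 mm, reach that landing speed, so the lid must be carried until it lies on the rim. Holding it at the lip takes about 2 N.
- lip_edge (a point): Middle of the front edge of the lid's pull lip, on its underside, 165 mm from the hinge line. The lip is 130 wide, 7 thick, sticks out 22 mm from the plate's front edge, undersides flush; shut, it overhangs the box's front wall, with free space below down to the desk. Axes turn with the lid: x from lip to hinge, z out of its outer face.
- lid_top (a point): Centre of the lid's outer face (the back of the open lid), 71.5 mm from the hinge line and 22 mm from the underside plane, in which the hinge line lies; axes as lip_edge. Lid plate: white plastic, 0.4 kg, 143 deep, 220 wide, 22 thick. Lamp tubes and guard wires under it reach 12 mm below the underside, all over 15 mm from its edges.
- watch_in: Loose watch with a closed strap, lying on its side in the box, 67 x 58 x 42 high; origin at the strap loop's centre, on its underside. To be left alone.
- buds_in: Loose white earphone case, 46 x 60 x 24, in the box; origin under its centre. To be left alone.
- phone: Black phone lying flat on the desk before the box, 150 (its x) x 72 x 8; origin under its centre. To be left alone.
- watch_desk: Watch lying stretched out on the desk behind the box, 210 long (its x), 42 wide, 11 high; origin under its case. To be left alone.
- spray: White spray bottle, 54 wide, 135 high, near the box; origin under its centre. To be left alone.
- wipes: Round tub of wipes, 84 wide, 118 high, near the box; origin under its centre. To be left alone.
- mouse: Black computer mouse, 105 x 60 x 34, on the desk near the box; origin under its centre. To be left alone.

How it is judged:
On the way, in this order (a step that is already met when the one before it is completed fails the run):
1. the lid is tipped forward past its balance point (value of joint uv_lid below 1.3 rad), for 0.05 s.
2. the lid is caught on the fingers while still open (between 0.1 and 1.0 rad) (contact force between the fingers and uv_box above 0.3 N and value of joint uv_lid between 0.1 and 1 rad), for 0.15 s.
At the end, for the whole second after the job is handed in: The lid is fully shut (below 0.02 rad) and at rest, and the watches, earphone case, phone, spray bottle, wipes tub and mouse are within 15 mm of where they were (value of joint uv_lid below 0.02 rad and velocity of joint uv_lid between -0.05 and 0.05 rad/s and not (distance of watch_in from where it was at the start of the episode above 0.015 m) and not (distance of buds_in from where it was at the start of the episode above 0.015 m) and not (distance of phone from where it was at the start of the episode above 0.015 m) and not (distance of watch_desk from where it was at the start of the episode above 0.015 m) and not (distance of spray from where it was at the start of the episode above 0.015 m) and not (distance of wipes from where it was at the start of the episode above 0.015 m) and not (distance of mouse from where it was at the start of the episode above 0.015 m)); the robot touches nothing.
It fails at once if the lid comes down on the rim with a knock (faster than 0.4 rad/s in the last 0.1 rad) (value of joint uv_lid below 0.1 rad and velocity of joint uv_lid below -0.4 rad/s).
It fails at once if the lid or the box is squeezed or pushed with more than 30 N (contact force between the fingers and uv_box above 30 N).
It fails at once if a thing in the box or on the desk is moved by more than 15 mm, lifted or carried (distance of any of watch_in, buds_in, phone, watch_desk, spray, wipes, mouse from where it was at the start of the episode above 0.015 m).
It also fails if it takes over 50 s, if anything falls off the work surface, if the arm or the gripper's body presses on something with over 40 N, if the wrist force passes 120 N, or if a joint passes its speed limit or range.

## Robot

A 7-joint arm with a two-finger parallel gripper is mounted at the origin on the work surface. World frame = base frame: x ahead of the robot, y to its left, z up, the work surface at z = 0. Lengths are in m, angles in rad, forces in N, time in s.
With the tool pointing down it reaches from about 0.4 to 0.85 m from the base axis. Payload 4.4 kg.
Tool frame: the origin (TCP) lies at the very end of the fingers, on their centre line; the grasp point (between the pads) lies 19 mm behind it; z points along the fingers, y is the direction in which the jaws open and shut (so a half turn about z gives the same grasp; the last joint's range is limited). The gripper opens to 94 mm and grips with 3 to 60 N. Pads are 16 mm wide; open, the fingers measure 119 mm over their backs; the gripper's body (75 mm by 177 mm) begins 78 mm behind the grasp point.
Start: joints at [1.204, 0.628, 0.038, 1.517, -0.027, 0.996, -0.02], TCP at [0.193, -0.621, 0.205] pointing down, gripper open.
Joint ranges: [-3.06, 3.06], [-0.37, 2.12], [-1.25, 1.32], [0.18, 2.47], [-1.1, 4.24], [0.23, 1.98], [-2.94, 2.94]. Speed limits (rad/s): [2.57, 2.57, 3.14, 3.14, 3.14, 3.14, 3.14].

## Interface

Orientations are given as a 3x3 rotation matrix whose columns are the frame's x, y, z axes.
In Python, from cell import status, grab_frame, camera_params, workorder, trace gives the robot as it stands.
- The arm moves only by the tool carry_out, never from a script. Its argument "increments" is a list that holds one entry, the list of rows, each a list of 5 numbers: the shift along the tool's x, y, z in mm, then the turn about the tool's z in rad, then the closure, from 0 (fully open) to 1 (shut). In form: [[[dx, dy, dz, twist, fingers], ...]]. A call has 1 to 10 rows; each row is the pose to reach, as a shift and turn from the pose commanded when the call began, along the tool's axes at that moment; what a row does not reach only later rows make up. A row lasts 1/10 s, in which the tool goes at most 50 mm and 8.59 degrees, less where a joint would pass 70% of its speed; a pose out of reach is approached as far as the arm can. A call with a gripper value outside its range is refused whole. The fingers move at their own pace and stop on an object; "squeeze" is the grip in N (left out, the last holds). Time passes only in rows, so rows that repeat a pose let the fingers close. It gives the time, the measured TCP pose, the force and the opening at its end, in the units of the state.
- status.sense(): the state, without advancing time (a new reading comes with each control period).
- grab_frame(name): name is "scene" or "top"; returns (picture, depth): 420x560x3 uint8, red, green, blue; 420x560 float32, m along the optical axis (not along the pixel's ray), 0 where there is no reading.
- camera_params(name): a dict with "fx", "fy", "cx", "cy" (pixels), "R" (3x3) and "t" (3): a world point X has camera coordinates R X + t. Camera axes: x right, y down, z forward; pixel columns grow to the right and rows downward; lengths in m; the calibration is good to about 2 mm. A picture is of the moment at which its call begins. camera_params takes no time and is no camera call.
- workorder.close_job(): hands the job in, once; it reports no verdict.
Trained networks look in the newest picture that a camera, given by its name, has taken for a name from the list of things; names that differ only in an ending like _2 or _b are one class to them, and where a whole thing is asked for, a point or a joint stands for the part that bears it (a point fixed in the world has none). Each returns a list of dicts, best first, with "confidence" (0 to 1); they miss things now and then, are a little off and sometimes report something else, mostly with a low value. They report only what shows in the picture. A call takes as long as a camera call.
- trace(camera, label): "region" (420x560 bool, what is visible of it) and "box" ([left, top, width, height] in pixels, round what is visible of it).
The state is a dict: "t": time; "joint_pos": joint angles; "qvel": joint speeds; "joint_efforts": joint torques, N m; "eef_pos": TCP position; "eef_rot": TCP orientation; "force": force on the tool from outside, world axes, zero at the start; "moment": the same for the moment, N m; "width": finger opening in m.
Only numpy, scipy, OpenCV 4.12 (cv2) and the standard library are available. Lean on these libraries where they do the work, as an engineer would, in place of code of your own. Each camera call takes 0.05 s, during which the arm holds its last target. There are 200 camera calls.

## Working session

There is one attempt and no reset: what is moved stays moved. The work goes in short steps, Python scripts to look and compute and a tool call to move; the robot and the scene stay as the last step left them, time stands still between calls to the robot, and variables do not carry over. Pictures are saved under pics/ and viewed, about 8 in all and at most 12, crops included, and the job is handed in when it is done.

Besides the shell and the picture viewer there is one more tool, called after "Emit:" as name(argument=value, ...) on one line, values as JSON. carry_out: Moves the arm, as the interface text tells. Its arguments: {"type":"object","properties":{"increments":{"type":"array","items":{"type":"array","items":{"type":"array","items":{"type":"number"}}}},"squeeze":{"type":"number"}},"required":["increments"]}

```bash
mkdir -p pics; ls; cat > h.py <<'E'
import numpy as np, cv2
from cell import status, grab_frame, camera_params, workorder, trace
def cloud(name, d):
    c=camera_params(name); v,u=np.mgrid[:420,:560]
    P=np.stack([(u-c['cx'])/c['fx']*d,(v-c['cy'])/c['fy']*d,d],-1)
    return (P-np.array(c['t']))@np.array(c['R'])
E
python3 - <<'E'
from h import *
ims=[]
for n in ('scene','top'):
    im,d=grab_frame(n); np.save(n+'_d.npy',d); ims.append(im)
    P=cloud(n,d)
    for l in ('uv_box','uv_lid','phone','watch_desk','spray','wipes','mouse','watch_in'):
        for r in trace(n,l)[:1]:
            m=r['region']&(d>0); Q=P[m]
            print(n,l,round(r['confidence'],2),r['box'],np.percentile(Q,[2,50,98],axis=0).round(3).tolist() if len(Q) else '')
    cv2.imwrite(f'pics/{n}0.png',im[:,:,::-1])
s=status.sense(); print(s['t'],s['eef_pos'],np.round(s['eef_rot'],3),s['width'],s['force'])
E
```

```text
pics
scene uv_box 0.65 [212.2, 106.5, 123.1, 163.0] [[0.438, -0.012, 0.014], [0.551, 0.12, 0.085], [0.652, 0.159, 0.245]]
scene uv_lid 0.66 [267.4, 104.9, 71.5, 116.5] [[0.439, 0.128, 0.094], [0.565, 0.142, 0.186], [0.651, 0.164, 0.25]]
scene phone 0.89 [164.2, 244.3, 50.7, 67.5] [[0.52, -0.176, 0.007], [0.597, -0.141, 0.01], [0.664, -0.105, 0.014]]
scene spray 0.77 [296.2, 237.4, 32.6, 61.6] [[0.706, 0.042, 0.008], [0.743, 0.059, 0.089], [0.758, 0.087, 0.138]]
scene wipes 0.88 [339.0, 146.2, 35.8, 60.5] [[0.523, 0.255, 0.007], [0.575, 0.279, 0.096], [0.596, 0.328, 0.124]]
scene mouse 0.77 [216.9, 292.8, 55.1, 41.6] [[0.709, -0.132, 0.018], [0.741, -0.086, 0.034], [0.765, -0.036, 0.038]]
scene watch_in 0.84 [233.0, 193.2, 27.9, 25.8] [[0.47, 0.015, 0.017], [0.5, 0.047, 0.04], [0.528, 0.08, 0.057]]
top uv_box 0.89 [220.3, 168.1, 97.9, 125.7] [[0.436, -0.002, 0.014], [0.538, 0.106, 0.071], [0.646, 0.168, 0.249]]
top uv_lid 0.76 [222.0, 168.7, 35.3, 121.3] [[0.434, 0.132, 0.004], [0.535, 0.15, 0.214], [0.646, 0.172, 0.251]]
top phone 0.65 [352.4, 192.6, 36.5, 63.8] [[0.518, -0.171, 0.005], [0.588, -0.136, 0.009], [0.662, -0.101, 0.013]]
top watch_desk 0.9 [211.7, 206.5, 17.6, 87.9] [[0.426, 0.203, 0.002], [0.518, 0.212, 0.006], [0.625, 0.225, 0.015]]
top spray 0.77 [268.9, 135.3, 28.5, 36.5] [[0.701, 0.049, 0.006], [0.716, 0.073, 0.091], [0.748, 0.097, 0.138]]
top wipes 0.8 [151.3, 205.7, 50.0, 45.8] [[0.516, 0.26, 0.02], [0.55, 0.291, 0.119], [0.591, 0.336, 0.125]]
top mouse 0.96 [323.9, 148.5, 47.6, 29.6] [[0.703, -0.125, 0.022], [0.73, -0.077, 0.034], [0.76, -0.029, 0.038]]
top watch_in 0.54 [271.7, 247.2, 33.1, 29.7] [[0.472, 0.022, 0.015], [0.497, 0.048, 0.046], [0.527, 0.086, 0.059]]
0.9 [ 0.19262626 -0.62084618  0.20553676] [[ 0.955  0.296  0.   ]
 [ 0.296 -0.955 -0.   ]
 [ 0.     0.    -1.   ]] 0.0939624366263627 [ 0.27901354  0.11555377 -0.20582476]
```

View pics/scene0.png

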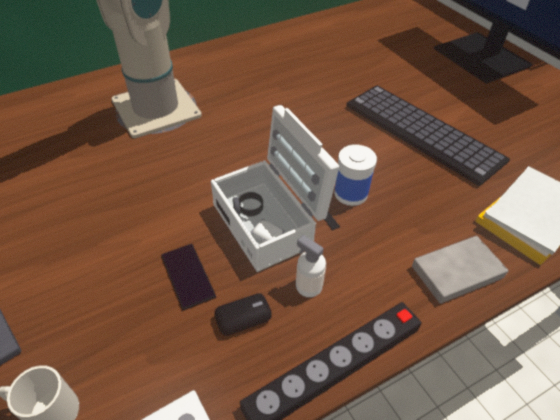

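View pics/top0.png

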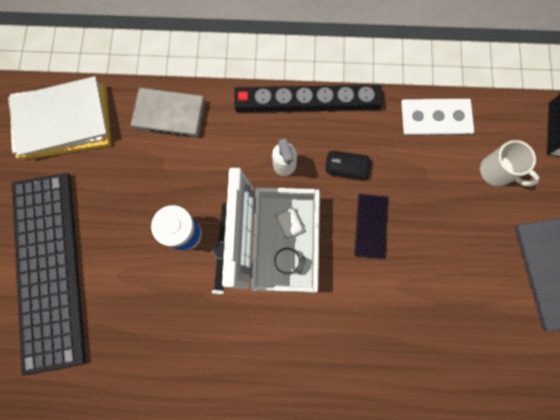

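```bash
python3 - <<'E'
from h import *
for n in ('scene','top'):
    d=np.load(n+'_d.npy'); P=cloud(n,d).reshape(-1,3)
    k=(d.ravel()>0)&(P[:,0]>.4)&(P[:,0]<.69)&(P[:,1]>-.03)&(P[:,1]<.2)
    rim=P[k&(abs(P[:,2]-.085)<.006)&(P[:,1]<.12)]
    print(n,'rim',len(rim),np.percentile(rim,[1,50,99],axis=0).round(3).tolist())
    r=cv2.minAreaRect((rim[:,:2]*1000).astype(np.float32)); print(r)
    lid=P[k&(P[:,2]>.11)&(P[:,1]>.1)]
    for z in np.arange(.11,.27,.01):
        q=lid[abs(lid[:,2]-z)<.005]
        if len(q): print(round(z,3),len(q),np.percentile(q[:,:2],[2,50,98],axis=0).round(3).tolist(), np.polyfit(q[:,0],q[:,1],1).round(3) if len(q)>20 else '')
E
```

```text
scene rim 984 [[0.433, -0.012, 0.079], [0.559, 0.019, 0.085], [0.653, 0.12, 0.089]]
((542.3816528320312, 53.96158981323242), (223.183349609375, 132.33663940429688), 0.11802802979946136)
0.11 118 [[0.441, 0.124], [0.57, 0.134], [0.651, 0.152]] [0.035 0.115]
0.12 194 [[0.438, 0.124], [0.572, 0.135], [0.651, 0.153]] [0.045 0.11 ]
0.13 102 [[0.438, 0.124], [0.629, 0.136], [0.652, 0.155]] [0.055 0.103]
0.14 440 [[0.447, 0.127], [0.56, 0.133], [0.651, 0.153]] [0.04  0.112]
0.15 286 [[0.441, 0.127], [0.565, 0.138], [0.651, 0.155]] [0.032 0.121]
0.16 262 [[0.441, 0.129], [0.57, 0.139], [0.651, 0.157]] [0.036 0.12 ]
0.17 147 [[0.437, 0.129], [0.6, 0.14], [0.652, 0.16]] [0.053 0.111]
0.18 226 [[0.44, 0.131], [0.591, 0.134], [0.652, 0.159]] [0.052 0.108]
0.19 491 [[0.445, 0.132], [0.558, 0.141], [0.651, 0.157]] [0.032 0.123]
0.2 311 [[0.442, 0.133], [0.568, 0.144], [0.651, 0.162]] [0.039 0.123]
0.21 345 [[0.442, 0.135], [0.563, 0.145], [0.651, 0.162]] [0.03  0.129]
0.22 330 [[0.443, 0.145], [0.567, 0.147], [0.651, 0.164]] [0.031 0.131]
0.23 447 [[0.436, 0.147], [0.593, 0.151], [0.65, 0.167]] [0
[... 688 characters left out ...]
, 0.132], [0.451, 0.143], [0.649, 0.159]] [-0.01   0.148]
0.17 32 [[0.432, 0.133], [0.455, 0.144], [0.647, 0.155]] [-0.014  0.15 ]
0.18 181 [[0.439, 0.135], [0.534, 0.139], [0.644, 0.147]] [0.003 0.139]
0.19 403 [[0.449, 0.137], [0.542, 0.143], [0.63, 0.147]] [0.005 0.14 ]
0.2 135 [[0.435, 0.137], [0.532, 0.147], [0.644, 0.149]] [0.004 0.144]
0.21 204 [[0.438, 0.147], [0.539, 0.148], [0.642, 0.15]] [0.005 0.146]
0.22 306 [[0.433, 0.149], [0.537, 0.152], [0.646, 0.173]] [0.011 0.153]
0.23 818 [[0.436, 0.151], [0.527, 0.163], [0.646, 0.171]] [0.009 0.157]
0.24 91 [[0.482, 0.151], [0.539, 0.152], [0.602, 0.154]] [0.008 0.148]
0.25 312 [[0.48, 0.153], [0.541, 0.156], [0.604, 0.16]] [0.008 0.152]
```

The scene view shows the box with its open side facing the camera, at about pixels (212–335, 105–270). In the top view the lid stands at columns 222–255, its lip on the +y side. Wipes are at (176,230), the watch lies behind the lid at (220,245), and the phone is in front at (372,226).

From this, the hinge line is at y≈0.133, z=0.085, and the box centre is at x≈0.543. The tool can only point down, so I will close the fingers, push from behind, then catch the lip on the back of a finger.

Emit:
carry_out(increments=[[[444, -251, -125, 0.3, 1], [444, -251, -125, 0.3, 1], [444, -251, -125, 0.3, 1], [444, -251, -125, 0.3, 1], [444, -251, -125, 0.3, 1], [444, -251, -125, 0.3, 1], [444, -251, -125, 0.3, 1], [444, -251, -125, 0.3, 1], [444, -251, -125, 0.3, 1], [444, -251, -125, 0.3, 1]]], squeeze=20)

```text
t: 1.9
eef_pos: [0.5267, -0.2657, 0.3253]
eef_rot: [[1.0, 0.001, 0.001], [0.001, -1.0, -0.0], [0.001, 0.0, -1.0]]
force: [0.5, -0.5, 0.2]
width: 0.0177
```

Emit:
carry_out(increments=[[[10, -465, 0, 0, 1], [10, -465, 0, 0, 1], [10, -465, 0, 0, 1], [10, -465, 0, 0, 1], [10, -465, 0, 0, 1], [10, -465, 0, 0, 1], [10, -465, 0, 0, 1], [10, -465, 0, 0, 1], [10, -465, 0, 0, 1], [10, -465, 0, 0, 1]]])

```text
t: 2.9
eef_pos: [0.5338, 0.2049, 0.3244]
eef_rot: [[1.0, 0.009, -0.001], [0.009, -1.0, 0.004], [-0.001, -0.004, -1.0]]
force: [-1.0, 0.7, 0.6]
width: 0.0004
```

```bash
python3 - <<'E'
from h import *
im,d=grab_frame('scene'); cv2.imwrite('pics/scene1.png',cv2.resize(im[40:320,100:470,::-1],None,fx=2,fy=2))
s=status.sense(); print(s['t'],s['eef_pos'],s['width'],s['force'])
E
```

```text
2.95 [0.53400795 0.20479267 0.32425452] 0.0005298668213636928 [0.00846287 1.59158172 0.39338483]
```

View pics/scene1.png

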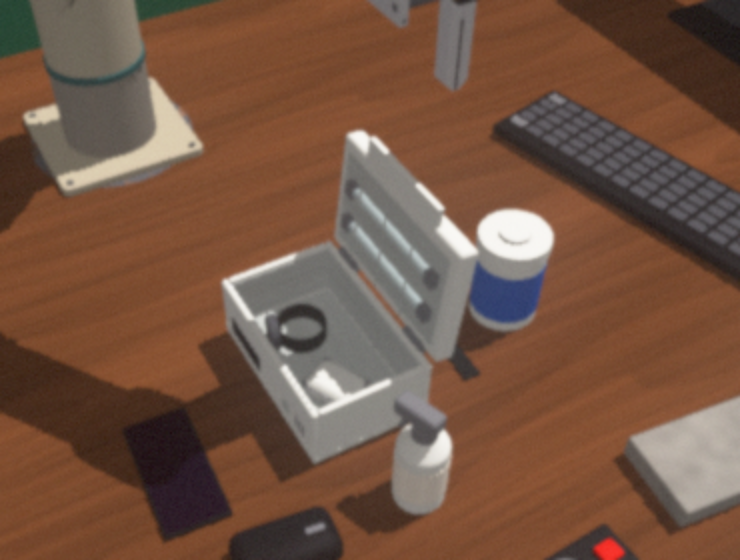

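The closed fingers hang above and behind the lid, at about (455,60) in the crop, with the way down clear. I descend, then push slowly.

Emit:
carry_out(increments=[[[8, 0, 40, 0, 1], [8, 0, 80, 0, 1], [8, 0, 105, 0, 1], [8, 0, 110, 0, 1], [8, 5, 110, 0, 1], [8, 10, 110, 0, 1], [8, 14, 110, 0, 1], [8, 18, 110, 0, 1], [8, 18, 110, 0, 1], [8, 18, 110, 0, 1]]])

```text
t: 3.95
eef_pos: [0.5445, 0.1806, 0.2166]
eef_rot: [[1.0, 0.001, 0.004], [0.001, -1.0, 0.002], [0.004, -0.002, -1.0]]
force: [0.5, 1.8, 5.7]
width: 0.0003
```

Emit:
carry_out(increments=[[[0, 4, 0, 0, 1], [0, 8, 0, 0, 1], [0, 12, 0, 0, 1], [0, 16, 0, 0, 1], [0, 20, 0, 0, 1], [0, 20, 0, 0, 1]]])

```text
t: 4.55
eef_pos: [0.5449, 0.1609, 0.2178]
eef_rot: [[1.0, 0.001, 0.006], [0.001, -1.0, 0.003], [0.006, -0.003, -1.0]]
force: [0.8, 0.7, 1.3]
width: 0.0003
```

```bash
cat >> h.py <<'E'
def lid():
    im,d=grab_frame('top'); P=cloud('top',d)
    r=trace('top','uv_lid')
    s=status.sense(); print(round(s['t'],2),np.round(s['eef_pos'],4),np.round(s['force'],1))
    h=P.reshape(-1,3); k=(d.ravel()>0)&(h[:,0]>.48)&(h[:,0]<.60)&(abs(h[:,0]-s['eef_pos'][0])>.02)&(h[:,1]<.2)&(h[:,1]>-.06)&(h[:,2]>.1)&(h[:,2]<.26)
    h=h[k]; q=h[h[:,1]<np.percentile(h[:,1],60)] if len(h) else h
    rr=np.hypot(h[:,1]-.133,h[:,2]-.085); e=h[(rr>.150)&(rr<.172)]
    print('lip pts',len(e),'angle',np.median(np.arctan2(e[:,2]-.085,.133-e[:,1])).round(3) if len(e) else None, 'y',np.percentile(e[:,1],[5,95]).round(3) if len(e) else '','zmax',np.percentile(e[:,2],95).round(3) if len(e) else '')
    return im
E
python3 -c "
from h import *
lid()"
```

```text
4.65 [0.5439 0.1598 0.2158] [ 0.8  0.5 -0.1]
lip pts 51 angle 1.553 y [0.127 0.133] zmax 0.253
```

Emit:
carry_out(increments=[[[0, 5, 0, 0, 1], [0, 10, 0, 0, 1], [0, 15, 0, 0, 1], [0, 20, 0, 0, 1], [0, 25, 0, 0, 1], [0, 26, 0, 0, 1]]])

```text
t: 5.25
eef_pos: [0.543, 0.1321, 0.2142]
eef_rot: [[1.0, -0.001, -0.001], [-0.001, -1.0, -0.001], [-0.001, 0.001, -1.0]]
force: [-0.6, 0.0, 0.0]
width: 0.0004
```

```bash
python3 -c "
from h import *
lid()"
```

```text
5.35 [0.5431 0.1328 0.2143] [-0.   0.8  0. ]
lip pts 0 angle None y  zmax
```

Emit:
carry_out(increments=[[[0, 0, -45, 0, 1], [0, 0, -62, 0, 1], [0, 35, -63, 0, 1], [0, 80, -63, 0, 1], [0, 125, -63, 0, 1], [0, 133, -50, 0, 1], [0, 133, -5, 0, 1], [0, 133, 40, 0, 1], [0, 133, 44, 0, 1]]])

```text
t: 6.25
eef_pos: [0.5391, 0.0005, 0.1661]
eef_rot: [[1.0, 0.001, -0.01], [0.001, -1.0, -0.001], [-0.01, 0.0, -1.0]]
force: [-1.5, -0.3, -0.5]
width: 0.0003
```

```bash
python3 -c "
from h import *
lid()
im,d=grab_frame('scene'); cv2.imwrite('pics/scene2.png',cv2.resize(im[40:320,100:470,::-1],None,fx=2,fy=2))"
```

```text
6.35 [0.5429 0.0008 0.1702] [-0.5 -0.7 -0.1]
lip pts 143 angle 1.247 y [0.076 0.086] zmax 0.243
```

View pics/scene2.png

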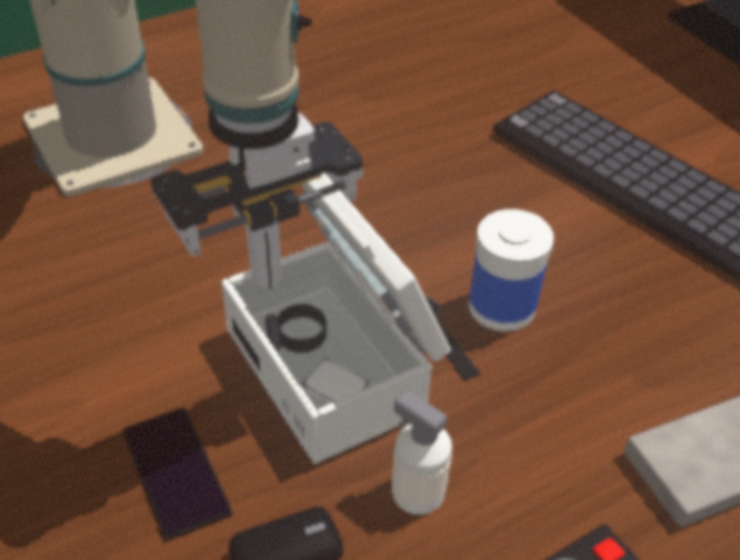

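The finger is in front of the lid, at crop pixel (262,260), and the lid stands at about 1.25 rad, past balance. I move the finger slightly toward the lip and wait for it to land.

Emit:
carry_out(increments=[[[0, -8, 0, 0, 1], [0, -14, 0, 0, 1], [0, -14, 0, 0, 1], [0, -14, 0, 0, 1], [0, -14, 0, 0, 1], [0, -14, 0, 0, 1], [0, -14, 0, 0, 1]]])

```text
t: 7.1
eef_pos: [0.5434, 0.0144, 0.1705]
eef_rot: [[1.0, 0.0, 0.0], [0.0, -1.0, -0.0], [0.0, 0.0, -1.0]]
force: [-0.1, 0.6, -0.8]
width: 0.0007
```

```bash
python3 -c "
from h import *
lid()"
```

```text
7.2 [0.5433 0.0145 0.1705] [ 0.1 -0.2 -0.3]
lip pts 195 angle 1.056 y [0.047 0.06 ] zmax 0.229
```

Emit:
carry_out(increments=[[[0, 0, 0, 0, 1], [0, 0, 0, 0, 1], [0, 0, 0, 0, 1], [0, 0, 0, 0, 1], [0, 0, 0, 0, 1], [0, 0, 0, 0, 1]]])

```text
t: 7.8
eef_pos: [0.5433, 0.0144, 0.1704]
eef_rot: [[1.0, 0.001, -0.0], [0.001, -1.0, -0.0], [-0.0, 0.0, -1.0]]
force: [-0.6, -0.4, -0.8]
width: 0.0004
```

```bash
python3 -c "
from h import *
lid()
lid()"
```

```text
7.9 [0.5433 0.0145 0.1705] [-0.3 -0.5  0.5]
lip pts 105 angle 0.924 y [0.034 0.043] zmax 0.215
8.0 [0.5433 0.0145 0.1705] [-0.1 -0.3 -1.7]
lip pts 98 angle 0.922 y [0.034 0.043] zmax 0.214
```

The lid has stopped on the finger at about 0.9 rad: two readings 0.1 s apart agree. I now follow the lip's arc down.

Emit:
carry_out(increments=[[[0, 3.2, 2.6, 0, 1], [0, 6.3, 5.3, 0, 1], [0, 9.4, 8.0, 0, 1], [0, 12.4, 10.9, 0, 1], [0, 15.3, 13.8, 0, 1], [0, 18.2, 16.8, 0, 1], [0, 20.9, 19.8, 0, 1], [0, 23.6, 23.0, 0, 1], [0, 23.6, 23.0, 0, 1]]])

```text
t: 8.9
eef_pos: [0.5431, -0.0097, 0.147]
eef_rot: [[1.0, 0.0, -0.001], [0.0, -1.0, -0.001], [-0.001, 0.001, -1.0]]
force: [1.5, -1.3, -1.6]
width: 0.0005
```

```bash
python3 -c "
from h import *
lid()
lid()"
```

```text
9.0 [ 0.5431 -0.0094  0.1473] [-0.7 -1.8 -0.2]
lip pts 171 angle 0.705 y [0.005 0.018] zmax 0.192
9.1 [ 0.5432 -0.0092  0.1475] [-0.2 -1.5 -0.2]
lip pts 179 angle 0.71 y [0.005 0.019] zmax 0.192
```

Emit:
carry_out(increments=[[[0, 2.6, 3.2, 0, 1], [0, 5.2, 6.4, 0, 1], [0, 7.6, 9.8, 0, 1], [0, 10.0, 13.1, 0, 1], [0, 11.8, 16.6, 0, 1], [0, 13.5, 20.0, 0, 1], [0, 15.3, 23.6, 0, 1], [0, 17.0, 27.2, 0, 1], [0, 18.7, 30.8, 0, 1], [0, 20.4, 34.5, 0, 1]]])

```text
t: 10.1
eef_pos: [0.5436, -0.0298, 0.1128]
eef_rot: [[1.0, 0.0, 0.0], [0.0, -1.0, -0.0], [0.0, 0.0, -1.0]]
force: [0.5, -3.0, 0.0]
width: 0.0003
```

```bash
python3 -c "
from h import *
lid()
lid()"
```

```text
10.2 [ 0.5435 -0.0299  0.1125] [ 1.2 -3.1 -0.7]
lip pts 164 angle 0.462 y [-0.015 -0.001] zmax 0.159
10.3 [ 0.5435 -0.0297  0.113 ] [ 1.5 -3.4 -0.5]
lip pts 167 angle 0.458 y [-0.015 -0.001] zmax 0.158
```

Emit:
carry_out(increments=[[[0, 1.2, 3.0, 0, 1], [0, 2.5, 6.0, 0, 1], [0, 3.6, 9.0, 0, 1], [0, 4.8, 12.0, 0, 1], [0, 5.8, 15.1, 0, 1], [0, 6.8, 18.2, 0, 1], [0, 7.7, 21.3, 0, 1], [0, 8.6, 24.5, 0, 1]]])

```text
t: 11.1
eef_pos: [0.5436, -0.0381, 0.0883]
eef_rot: [[1.0, 0.001, 0.0], [0.001, -1.0, -0.0], [0.0, 0.0, -1.0]]
force: [1.1, -4.4, 0.0]
width: 0.0004
```

```bash
python3 -c "
from h import *
lid()
lid()"
```

```text
11.2 [ 0.5436 -0.0382  0.088 ] [ 1.6 -4.6 -1.4]
lip pts 294 angle 0.774 y [-0.023  0.05 ] zmax 0.23
11.3 [ 0.5436 -0.0381  0.0882] [ 1.5 -5.6 -0.6]
lip pts 290 angle 0.768 y [-0.023  0.05 ] zmax 0.231
```

Emit:
carry_out(increments=[[[0, 0.5, 2.4, 0, 1], [0, 1.0, 4.7, 0, 1], [0, 1.5, 7.1, 0, 1], [0, 1.9, 9.5, 0, 1], [0, 2.3, 11.9, 0, 1], [0, 2.7, 14.3, 0, 1], [0, 3.0, 16.7, 0, 1], [0, 3.3, 19.2, 0, 1]]])

```text
t: 12.1
eef_pos: [0.5436, -0.0418, 0.0691]
eef_rot: [[1.0, 0.0, 0.0], [0.0, -1.0, -0.001], [0.0, 0.001, -1.0]]
force: [1.1, -4.4, 0.5]
width: 0.0005
```

```bash
sed -i 's/(h\[:,2\]<.26)/(h[:,2]<.17)/' h.py; python3 -c "
from h import *
im=lid()
im,d=grab_frame('scene'); cv2.imwrite('pics/scene3.png',cv2.resize(im[40:320,100:470,::-1],None,fx=2,fy=2))"
```

```text
12.2 [ 0.5436 -0.0419  0.0689] [ 1.3 -6.2 -1.9]
lip pts 132 angle 0.182 y [-0.027 -0.015] zmax 0.116
```

View pics/scene3.png

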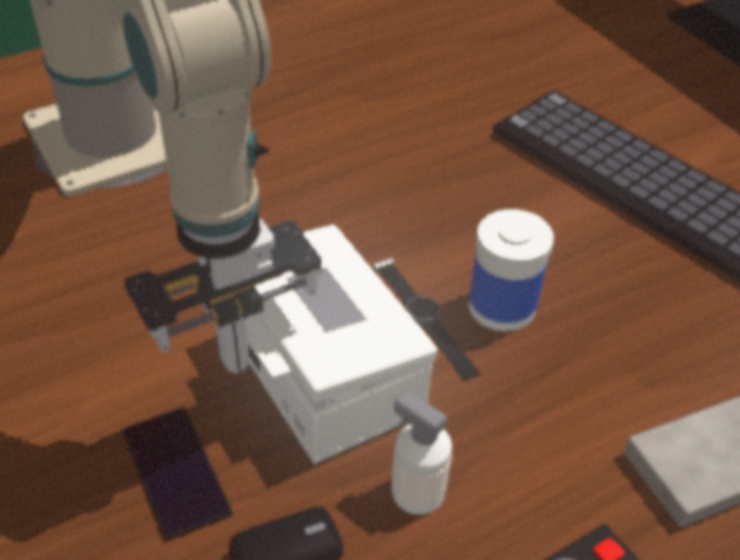

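The scene crop shows the lid nearly shut with the finger at its lip (about 235,345) and nothing disturbed; the depth gives about 0.18 rad. I add a little preload and go slower.

Emit:
carry_out(increments=[[[0, -0.8, 0, 0, 1], [0, -1.5, 0, 0, 1], [0, -1.3, 2, 0, 1], [0, -1.0, 4, 0, 1], [0, -0.7, 6, 0, 1], [0, -0.4, 8, 0, 1], [0, -0.2, 10, 0, 1], [0, 0.0, 12, 0, 1], [0, 0.2, 14, 0, 1]]])

```text
t: 13.15
eef_pos: [0.5436, -0.0432, 0.0551]
eef_rot: [[1.0, -0.001, 0.001], [-0.001, -1.0, -0.002], [0.001, 0.002, -1.0]]
force: [1.3, -7.9, -1.7]
width: 0.0007
```

```bash
python3 -c "
from h import *
lid()
lid()"
```

```text
13.25 [ 0.5436 -0.0432  0.0549] [ 1.6 -7.9 -2.4]
lip pts 68 angle 0.106 y [-0.028  0.004] zmax 0.17
13.35 [ 0.5436 -0.0432  0.055 ] [ 3.  -8.3 -2.2]
lip pts 72 angle 0.107 y [-0.028  0.006] zmax 0.169
```

Emit:
carry_out(increments=[[[0, 0.0, 1.5, 0, 1], [0, 0.1, 3, 0, 1], [0, 0.1, 4.5, 0, 1], [0, 0.2, 6, 0, 1], [0, 0.2, 7.5, 0, 1], [0, 0.2, 9, 0, 1], [0, 0.2, 10.5, 0, 1], [0, 0.2, 12, 0, 1]]])

```text
t: 14.15
eef_pos: [0.5437, -0.0435, 0.0438]
eef_rot: [[1.0, -0.001, 0.001], [-0.001, -1.0, -0.002], [0.001, 0.002, -1.0]]
force: [0.2, -7.9, 5.1]
width: 0.0006
```

```bash
python3 -c "
from h import *
lid()
lid()"
```

```text
14.25 [ 0.5436 -0.0435  0.0436] [ 0.3 -7.5  2.6]
lip pts 34 angle 0.487 y [-0.019  0.002] zmax 0.163
14.35 [ 0.5436 -0.0435  0.0436] [ 0.  -8.2  3.2]
lip pts 32 angle 0.486 y [-0.019  0.002] zmax 0.163
```

The vertical force has flipped from −2 to about +3 N, so the lid is probably bearing on the rim. I press down a little further, then check the lid's height before letting go.

Emit:
carry_out(increments=[[[0, 0, 1.5, 0, 1], [0, 0, 3, 0, 1], [0, 0, 4.5, 0, 1], [0, 0, 6, 0, 1], [0, 0, 6, 0, 1]]])

```text
t: 14.85
eef_pos: [0.5437, -0.0436, 0.0376]
eef_rot: [[1.0, -0.001, 0.001], [-0.001, -1.0, -0.002], [0.001, 0.002, -1.0]]
force: [0.2, -9.1, 2.8]
width: 0.001
```

```bash
cat >> h.py <<'E'
def flat():
    for n in ('top','scene'):
        im,d=grab_frame(n); P=cloud(n,d).reshape(-1,3)
        for x0,x1 in ((.44,.49),(.60,.645)):
            k=(d.ravel()>0)&(P[:,0]>x0)&(P[:,0]<x1)&(P[:,1]>0)&(P[:,1]<.12)&(abs(P[:,2]-.107)<.025)
            if k.sum()>30: f=np.polyfit(P[k,1],P[k,2],1); print(n,k.sum(),'tilt',-f[0].round(3),'z at y=0',f[1].round(4))
    s=status.sense(); print(round(s['t'],2),np.round(s['eef_pos'],4),np.round(s['force'],1))
E
python3 -c "
from h import *
flat()"
```

```text
top 1441 tilt 0.002 z at y=0 0.1083
top 1166 tilt -0.001 z at y=0 0.108
scene 301 tilt 0.003 z at y=0 0.1091
scene 1008 tilt 0.0 z at y=0 0.1089
14.95 [ 0.5437 -0.0436  0.0376] [ 1.3 -9.1  3.4]
```

The lid is flat within 0.003 rad and at rim height, and the finger is sliding against its edge. I back off and rise clear.

Emit:
carry_out(increments=[[[0, 3, 0, 0, 1], [0, 10, 0, 0, 1], [0, 25, 0, 0, 1], [0, 45, 0, 0, 1], [0, 60, -30, 0, 1], [0, 70, -80, 0, 1], [0, 100, -130, 0, 1], [0, 140, -160, 0, 1], [0, 150, -170, 0, 1], [0, 150, -170, 0, 1]]])

```text
t: 15.95
eef_pos: [0.5442, -0.1962, 0.2097]
eef_rot: [[1.0, -0.005, 0.005], [-0.005, -1.0, -0.003], [0.005, 0.003, -1.0]]
force: [-0.1, 0.5, 0.0]
width: 0.0004
```

```bash
python3 -c "
from h import *
flat()
for n in ('scene','top'):
    im,d=grab_frame(n); P=cloud(n,d)
    for l in ('phone','watch_desk','spray','wipes','mouse'):
        for r in trace(n,l)[:1]:
            print(n,l,round(r['confidence'],2),np.round(r['box']),np.median(P[r['region']&(d>0)],axis=0).round(3))
    if n=='scene': cv2.imwrite('pics/scene4.png',cv2.resize(im[40:320,100:470,::-1],None,fx=2,fy=2))
"
```

```text
top 1434 tilt -0.0 z at y=0 0.1081
top 1153 tilt 0.0 z at y=0 0.108
scene 852 tilt 0.0 z at y=0 0.1089
scene 1014 tilt 0.002 z at y=0 0.1091
16.05 [ 0.5428 -0.1909  0.2065] [ 0.6 -0.3 -0.2]
scene phone 0.97 [163. 245.  51.  64.] [ 0.598 -0.142  0.01 ]
scene watch_desk 0.87 [286. 170.  52.  63.] [0.524 0.204 0.006]
scene spray 0.8 [295. 237.  34.  59.] [0.743 0.059 0.088]
scene wipes 0.6 [334. 145.  40.  62.] [0.574 0.279 0.093]
scene mouse 0.84 [219. 294.  56.  41.] [ 0.741 -0.085  0.034]
top phone 0.74 [353. 195.  33.  62.] [ 0.589 -0.136  0.009]
top spray 0.61 [269. 136.  27.  36.] [0.717 0.073 0.091]
top wipes 0.97 [150. 206.  53.  45.] [0.551 0.291 0.119]
top mouse 0.67 [248. 186.  82. 105.] [0.538 0.058 0.108]
```

View pics/scene4.png

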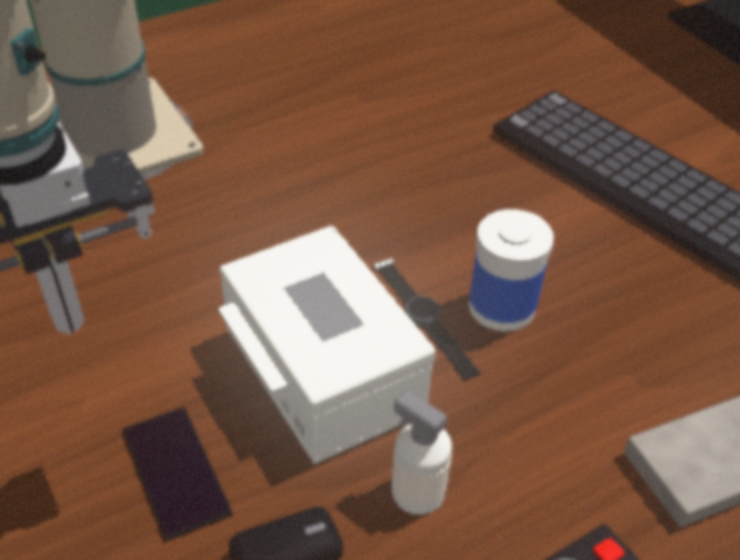

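The lid is shut (box at 220–435, 230–460 in the crop), the hand is clear at (65,300), and everything else is where it was.

```bash
python3 -c "
from cell import workorder
print(workorder.close_job())"
```

```text
the job is handed in; nothing more can be done
None
```

The box is shut and the job is handed in at about 16 s on the robot's clock; the hand-in gave no verdict.

**What I did:** I tipped the lid from behind with closed fingers and caught its lip on the back of a finger at about 0.9 rad. I lowered it along its arc, slowing to about 0.1 rad/s near the rim. At about 9 N sideways, the finger then slid about 6 mm further down the lip edge with the lid already flat. After that I backed the hand off.

The tool could only point down, so the finger was never flat beneath the lip. It carried the lip's front edge from the front, by side pressure and friction.

**Last checks:**
- **Lid:** flat within 0.002 rad in both cameras, at rim height.
- **Hand:** clear, about 0.21 m up and 0.16 m in front of the lip, with forces near zero.
- **Things on the desk:** phone, spray, wipes and mouse were within about 3 mm of their start in the scene camera. The watch on the desk sits at about the same place as the first top view showed it.
- **Disagreements:** the top camera's last "mouse" hit was actually the box lid, and it did not report the desk watch that time. The scene camera still showed the mouse in place.
- **Lid angle:** the camera reading was spoiled by the hand at about 0.3 rad and again in the last few hundredths. There I went by finger height, force and lid flatness.
- **Not checked:** the watch and earphone case in the box can't be seen with the lid shut, but the fingers never went in near them.

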